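# Close up the vial reader and start it

## Task

Get the vial reader on the bench going: with the fingertips, gently push its vial tray fully home, then push the raised lid down until it is fully shut, without slamming it, and then press the start key down. Leave the tray and lid closed; the vials must stay standing in the tray, nothing is to be picked up, and the other things on the bench are to be left where they stand.

Things in the scene. Friction and masses are not known exactly. Their poses are not given: they have to be found in the camera images.
- reader: white bench-top vial reader, fixed, yawed up to 17 degrees. Origin: on the bench under the middle of its vial chamber; +x to its back (away from the robot at yaw 0), +y to its left as the robot sees it. Chamber 140 x 140 mm, walls 114.5 mm high, the tray's plate closing its front; a console 140 (x) by 73 mm (y), 85 mm high, adjoins on the right (y -71 to -144 mm)
- tray_front (a point): middle of the outer face of the tray's plain front plate (118 mm wide, 8 mm thick, 23 to 113 mm above the bench, no handle), which looks along the reader's -x. When the tray is home it lies 70 mm from the reader's origin along -x, flush with the housing. Axes as the reader's
- tray (a joint): how far the vial tray is pulled out of the chamber along the reader's -x, m: 0 fully home (hard stop), 0.09 fully out. It starts 45 to 80 mm out, slides level with about 1.5 N of friction and stays where it is left. It has three lanes along x (33 mm wide, side walls 52 mm above the bench, floor 25 mm above it)
- lid_hinge (a point): the lid's hinge line, along the reader's y, 66 mm behind the reader's origin and 116 mm above the bench (underside of the shut lid)
- lid_edge (a point): middle of the upper edge of the lid's free end. The lid is a plain white plate, 136 mm from hinge to free end, 140 mm wide, 8 mm thick; shut it lies level over the chamber, top face 124 mm above the bench. The point turns with the lid: x from the free end to the hinge, z out of the outer (top when shut) face
- lid (a joint): angle of the lid, rad: 0 shut and level (hard stop), pi/2 upright, 1.75 leaning fully back. It starts 1.3 to 1.6. The hinge is stiff (0.15 N m): it stays where it is left and must be pushed all the way down, with about 1 to 2 N at its free end
- key_top (a point): top of the start key: a round grey push key, 26 mm across, upright in a round housing on top of the console, 15 mm before and 108.5 mm to the right (-y) of the reader's origin. It is pressed straight down
- key (a joint): travel of the start key, m: 0 up, 0.006 fully down (5 N), springs back up
- vial0: capped amber glass vial, 25 mm across, 46 mm tall, standing loose on the floor of a lane of the tray, not held; it rides with the tray and tips if the tray is struck hard (60 mm/s is safe). Origin: centre of its underside
- vial1: capped amber glass vial, 25 mm across, 46 mm tall, standing loose on the floor of a lane of the tray, not held; it rides with the tray and tips if the tray is struck hard (60 mm/s is safe). Origin: centre of its underside
- vial2: capped amber glass vial, 25 mm across, 46 mm tall, standing loose on the floor of a lane of the tray, not held; it rides with the tray and tips if the tray is struck hard (60 mm/s is safe). Origin: centre of its underside
- spare_vial: loose capped amber glass vial like those in the tray (25 mm across, 46 mm tall), standing on the bench near the tray's left front; bystander. Origin: centre of its underside
- flask: glass conical flask, 72 mm across at the foot, 108 mm tall, standing to the left of the reader; bystander. Origin: centre of its underside
- beaker: empty glass beaker, 60 mm across, 70 mm tall, standing to the right front of the reader; bystander. Origin: centre of its underside
- amber_bottle: small amber reagent bottle, 52 mm across, 110 mm tall, standing to the right of the reader's console; bystander. Origin: centre of its underside
- clear_bottle: clear bottle with a screw cap, 72 mm across, 150 mm tall, on the left of the bench; bystander. Origin: centre of its underside
- tip_box: closed pipette-tip box 120 x 80 x 63 mm on the right of the bench; bystander. Origin: centre of its underside
- spatula: steel double-ended lab spatula, 185 mm long, 6 mm thick, lying on the right of the bench; bystander. Origin: centre of its underside

How it is judged:
By the outcome, as a careful person would: the job done as asked, in the order asked, and still so for the second after the job is handed in, with the robot touching nothing.
It also fails if it takes over 48 s, if anything falls off the work surface, if the arm or the gripper's body presses on something with over 40 N, if the wrist force passes 120 N, or if a joint passes its speed limit or range.

## Robot

A 7-joint arm with a two-finger parallel gripper is mounted at the origin on the work surface. World frame = base frame: x ahead of the robot, y to its left, z up, the work surface at z = 0. Lengths are in m, angles in rad, forces in N, time in s.
With the tool pointing down it reaches from about 0.425 to 0.925 m from the base axis. Payload 6.8 kg.
Tool frame: the origin (TCP) lies at the very end of the fingers, on their centre line; the grasp point (between the pads) lies bot.grip_depth behind it (bot.grip_depth is the distance from the TCP to the grasp point, in m); z points along the fingers, y is the line along which they close (so a half turn about z gives the same grasp; the last joint's range is limited). The gripper opens to 85 mm and grips with 20 to 120 N. Pads are 22 mm wide; open, the fingers measure 114 mm over their backs; the gripper's body (76 mm by 85 mm) begins 54 mm behind the grasp point. The pads swing forward as they close: fully open they stand 13 mm farther back than shut.
Start: joints at [1.138, 0.477, 0.022, 1.555, -0.011, 1.109, -0.083], TCP at [0.215, -0.64, 0.201] pointing down, gripper open.
Joint ranges: [-2.96, 2.96], [-0.34, 2.1], [-1.41, 1.46], [0.24, 2.44], [-1.37, 4.51], [0.17, 1.92], [-2.96, 2.96]. Speed limits (rad/s): [2.39, 2.39, 3.14, 3.14, 3.14, 3.14, 3.14].

## Interface

Orientations are given as a unit quaternion [w, x, y, z].
In Python, from station import bot gives the robot as it stands.
- The arm moves only by the tool send_rows, never from a script. Its arguments are lists of equal length, an entry for each row: "slide": the shift along the tool's x, y, z in mm, a list of three; "roll": the turn about the tool's z in degrees; "claw": the opening, from 0 (shut) to 1 (fully open). A call has exactly 8 rows; each row is the pose to reach, as a shift and turn from the pose commanded when the call began, along the tool's axes at that moment; what a row does not reach only later rows make up. A row lasts 1/12 s, in which the tool goes at most 41.7 mm and 7.16 degrees, less where a joint would pass 70% of its speed; a pose out of reach is approached as far as the arm can. A call with a gripper value outside its range is refused whole. The fingers move at their own pace and stop on an object; "force" is the grip in N (left out, the last holds). Time passes only in rows, so rows that repeat a pose let the fingers close, or fill a call up. It gives the time, the measured TCP pose, the force, the opening and the grip force at its end, in the units of the state.
- bot.get_obs(): the state, without advancing time (a new reading comes with each control period).
- bot.read_camera(name): name is "side" or "top" or "wrist"; returns the picture (420x560x3 uint8, red, green, blue); there is no depth.
- bot.camera_model(name): a dict with "camera_matrix" (3x3 intrinsics, pixels), "camera_from_world" (4x4, takes a point from world to camera coordinates). Camera axes: x right, y down, z forward; pixel columns grow to the right and rows downward; lengths in m; the calibration is good to about 2 mm. A picture is of the moment at which its call begins: read the wrist's pose just before it. camera_model takes no time and is no camera call; for the wrist camera it gives the pose at the moment of the call.
- bot.hand_in(): hands the job in; it is judged then, once.
The state is a dict: "t": time; "q": joint angles; "joint_vel": joint speeds; "joint_torque": joint torques, N m; "eef_pos": TCP position; "tool_rot": TCP orientation; "contact_force": force on the tool from outside, world axes, zero at the start; "torque": the same for the moment, N m; "gripper_width": opening from 0.0 (shut) to 1.0 (fully open); "grasp_force": force on a finger pad.
Only numpy, scipy, OpenCV 4.12 (cv2) and the standard library are available. Lean on these libraries where they do the work, as an engineer would, in place of code of your own. Each camera call takes 0.05 s, during which the arm holds its last target. There are 200 camera calls.

## Working session

There is one attempt and no reset: what is moved stays moved. The work goes in short steps, Python scripts to look and compute and a tool call to move; the robot and the scene stay as the last step left them, time stands still between calls to the robot, and variables do not carry over. Pictures are saved under pics/ and viewed, at most 10 in all, crops included, and the job is handed in when it is done.

Besides the shell and the picture viewer there is one more tool, called after "Emit:" as name(argument=value, ...), one argument or row to a line, values as JSON. send_rows: Moves the arm, as the interface text tells. Its arguments: {"type":"object","properties":{"slide":{"type":"array","items":{"type":"array","items":{"type":"number"}}},"roll":{"type":"array","items":{"type":"number"}},"claw":{"type":"array","items":{"type":"number"}},"force":{"type":"number"}},"required":["slide","roll","claw"]}

```bash
mkdir -p pics; ls
python3 - <<'E'
from station import bot
import cv2
o=bot.get_obs();print({k:o[k] for k in('t','eef_pos','tool_rot','contact_force','gripper_width')},bot.grip_depth)
for n in('top','side'):
    cv2.imwrite(f'pics/{n}0.png',bot.read_camera(n)[:,:,::-1]);m=bot.camera_model(n);print(n,m['camera_matrix'],m['camera_from_world'])
E
```

```text
pics
{'t': 0.0, 'eef_pos': array([ 0.21517751, -0.63909599,  0.19962342]), 'tool_rot': array([-8.80739822e-04,  9.86837175e-01,  1.61714454e-01, -2.22122285e-04]), 'contact_force': array([ 0.23418234,  0.27173732, -0.42676984]), 'gripper_width': 1.002193461706899} 0.0187
top [[489.83244496   0.         281.65909446]
 [  0.         489.83244496 208.61967275]
 [  0.           0.           1.        ]] [[-0.02058337 -0.9997247   0.01126283 -0.02164307]
 [-0.99631662  0.01957264 -0.08348716  0.49844636]
 [ 0.08324374 -0.01293979 -0.9964452   1.70732294]
 [ 0.          0.          0.          1.        ]]
side [[383.82637474   0.         280.04497204]
 [  0.         383.82637474 206.82429229]
 [  0.           0.           1.        ]] [[-0.97395923 -0.22648632  0.01036197  0.45860434]
 [-0.17523278  0.7229793  -0.66827719  0.15256083]
 [ 0.14386416 -0.65269049 -0.74384019  1.15264754]
 [ 0.          0.          0.          1.        ]]
```

View pics/top0.png

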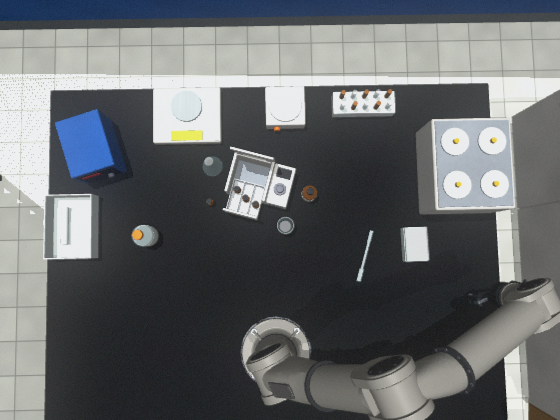

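View pics/side0.png

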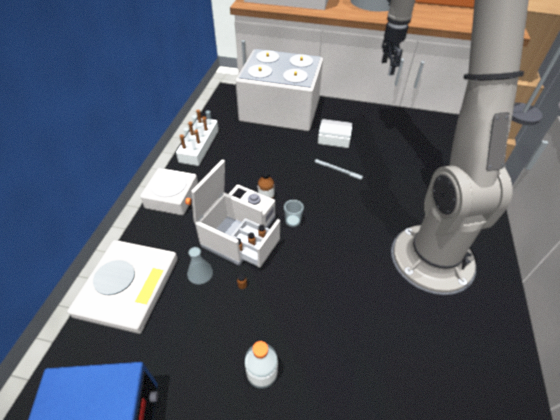

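The top view shows the reader near (255,185), yawed, with its tray out toward the robot, the beaker at (285,226) and the spare vial at (210,202). The side view shows the raised lid at (210,190). I'll enlarge both for corner picking.

Run:
```python
import cv2,numpy as np
a=cv2.imread('pics/top0.png')[140:240,190:330];b=cv2.imread('pics/side0.png')[155:275,180:320]
cv2.imwrite('pics/tc.png',cv2.resize(a,None,fx=5.7,fy=5.7,interpolation=cv2.INTER_CUBIC))
cv2.imwrite('pics/sc.png',cv2.resize(b,None,fx=5,fy=5,interpolation=cv2.INTER_CUBIC))
```

```text
(no output)
```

View pics/tc.png

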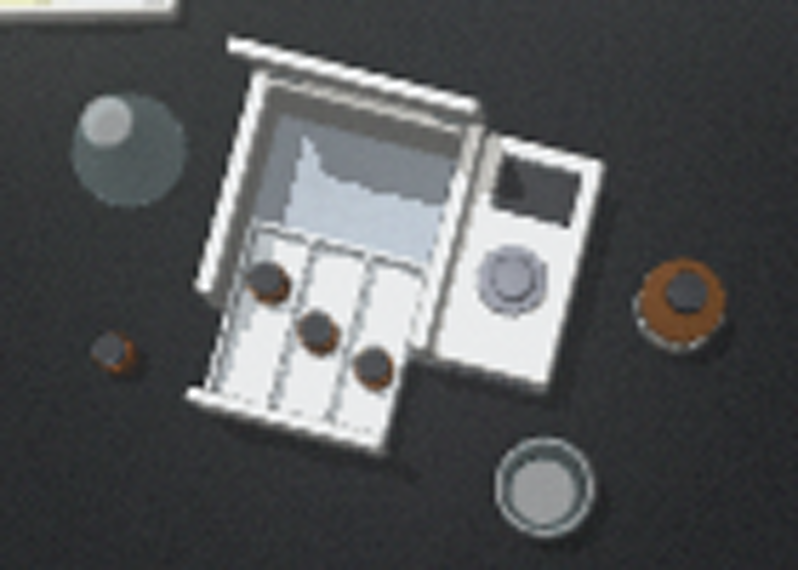

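View pics/sc.png

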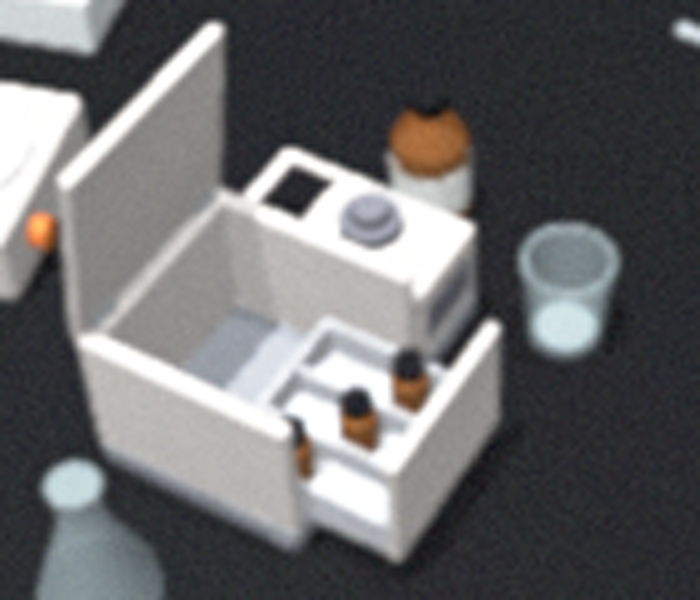

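The enlargements show the tray plate, lid edge, console corners and key clearly. I'll fit x, y, yaw, tray and lid from the picked corners.

```bash
cat > fit.py <<'E'
from station import bot
import numpy as np
from scipy.optimize import least_squares
M={n:bot.camera_model(n) for n in('top','side')}
def proj(n,P):
    m=M[n];c=m['camera_from_world']@np.r_[P,1];p=m['camera_matrix']@c[:3];return p[:2]/p[2]
def px(n,c): 
    return np.array([190,140])+(np.array(c)+.5)/5.7-.5 if n=='top' else np.array([180,155])+(np.array(c)+.5)/5-.5
def lid(a,y,s,t): # s along from hinge, t thickness up
    return [66-s*np.cos(a)-t*np.sin(a)*-1, y, 116+s*np.sin(a)+t*np.cos(a)]
obs=[('top',(198,287),lambda p:[-70,70,114.5]),
('top',(548,384),lambda p:[-70,-144,85]),('top',(604,161),lambda p:[70,-144,85]),
('top',(190,400),lambda p:[-70-p[3],59,113]),('top',(380,451),lambda p:[-70-p[3],-59,113]),
('top',(228,39),lambda p:lid(p[4],70,136,8)),('top',(480,102),lambda p:lid(p[4],-70,136,8)),
('side',(475,228),lambda p:[-70,-144,85]),('side',(290,149),lambda p:[70,-144,85]),
('side',(302,441),lambda p:[-70,70,114.5]),('side',(82,340),lambda p:[70,70,114.5]),
('side',(402,474),lambda p:[-70-p[3],59,113]),('side',(500,326),lambda p:[-70-p[3],-59,113]),('side',(400,563),lambda p:[-70-p[3],59,23]),
('side',(62,183),lambda p:lid(p[4],70,136,8)),('side',(213,24),lambda p:lid(p[4],-70,136,8)),('side',(226,32),lambda p:lid(p[4],-70,136,0))]
def W(p,r):
    c,s=np.cos(p[2]),np.sin(p[2]);r=np.array(r)/1000
    return np.array([p[0]+c*r[0]-s*r[1],p[1]+s*r[0]+c*r[1],r[2]])
def res(p): return np.ravel([proj(n,W(p,f(p)))-px(n,c) for n,c,f in obs])
if __name__=='__main__':
    s=least_squares(res,[.6,.1,-.25,60,1.45],loss='soft_l1',x_scale=[.1,.1,.1,10,.1])
    p=s.x;print(p);print(np.round(res(p).reshape(-1,2),1).tolist())
    np.save('p.npy',p)
    print('tray_front',W(p,[-70-p[3],0,68]),'key',W(p,[-15,-108.5,85]))
    for n,c in(('top',(514,276)),('side',(371,212))):
        u=px(n,c);print('key z', n,least_squares(lambda z:proj(n,W(p,[-15,-108.5,z[0]]))-u,[90]).x, )
    # bystanders: ray from top at z
    def ray(n,c,z):
        m=M[n];u=px(n,c);R=m['camera_from_world'];d=R[:3,:3].T@np.linalg.solve(m['camera_matrix'],np.r_[u,1]);o=-R[:3,:3].T@R[:3,3];return o+d*(z-o[2])/d[2]
    for k,c,z in(('spare',(110,350),.046),('beaker',(545,487),.07),('amber',(686,292),.11),('flask',(106,121),.108)):print(k,ray('top',c,z))
E
python3 fit.py
```

```text
[ 0.60197993  0.07638155 -0.26548469 62.04823699  1.43897309]
[[-0.7, 1.1], [-0.2, 0.4], [-0.1, -0.0], [-0.8, 0.1], [0.2, -0.3], [-0.4, -0.1], [-0.6, -0.2], [0.9, -0.9], [-0.3, -0.4], [-2.5, -0.4], [-0.4, 0.6], [-0.7, -0.6], [0.6, -0.5], [0.7, 0.1], [-0.2, -0.3], [0.5, -0.2], [0.3, -0.6]]
tray_front [0.47455794 0.11102797 0.068     ] key [ 0.55903754 -0.02438154  0.085     ]
key z top [118.49772432]
key z side [100.38676357]
spare [0.52738894 0.22102062 0.046     ]
beaker [ 0.43730442 -0.0419782   0.07      ]
amber [ 0.54859491 -0.12670296  0.11      ]
flask [0.65722449 0.21385177 0.108     ]
```

Fit is good: the reader is at (0.602, 0.076), yaw -15.2°, with the tray 62 mm out and the lid at 1.44 rad. Moving to a via point, closing the fingers and rolling to the reader's yaw.

Emit:
send_rows(
  slide=[
    [34,-27,0],
    [67,-54,0],
    [100,-81,0],
    [134,-108,0],
    [168,-135,0],
    [201,-161,0],
    [235,-188,0],
    [268,-215,0],
  ],
  roll=[4.2,8.4,12.7,16.9,21.1,25.3,29.6,33.8],
  claw=[0,0,0,0,0,0,0,0],
)

```text
t: 0.77
eef_pos: [0.3959, -0.3571, 0.2004]
tool_rot: [-0.0, 0.991, -0.134, -0.0]
contact_force: [0.5, 0.2, -0.4]
gripper_width: -0.005
grasp_force: 0.0
```

```bash
cat > w.py <<'E'
import sys,numpy as np
from fit import bot,W
from scipy.spatial.transform import Rotation as R
p=np.load('p.npy');o=bot.get_obs();q=o['tool_rot'];T=R.from_quat([*q[1:],q[0]]).as_matrix()
x=o['eef_pos'];c,s=np.cos(p[2]),np.sin(p[2]);d=x[:2]-p[:2]
yaw=np.degrees(np.arctan2(T[1,0],T[0,0]))
print('t',round(o['t'],2),'eef',x.round(4),'reader mm',np.round([1e3*(c*d[0]+s*d[1]),1e3*(-s*d[0]+c*d[1]),1e3*x[2]],1),'roll need',round(yaw-np.degrees(p[2]),2),'F',o['contact_force'].round(1),'g',o['gripper_width'],'q',np.round(o['q'],2))
if len(sys.argv)>3: print('slide',np.round(T.T@(W(p,[float(a) for a in sys.argv[1:4]])-x)*1e3,1))
E
python3 w.py -157 0 200
```

```text
t 0.77 eef [ 0.3959 -0.3571  0.2004] reader mm [ -85.1 -472.4  200.4] roll need -0.19 F [ 0.5  0.2 -0.4] g -0.00498375488621076 q [ 0.62  0.25 -0.    1.89  0.    1.   -1.22]
slide [ -73.5 -472.2    0.5]
```

Emit:
send_rows(
  slide=[
    [-6,-40,0],
    [-12,-80,0],
    [-18,-120,0],
    [-24,-160,0],
    [-30,-200,0],
    [-37,-240,0],
    [-43,-280,0],
    [-49,-320,0],
  ],
  roll=[0,0,0,0,0,0,0,0],
  claw=[0,0,0,0,0,0,0,0],
)

```text
t: 1.43
eef_pos: [0.4314, -0.0356, 0.2006]
tool_rot: [0.0, 0.991, -0.132, 0.0]
contact_force: [2.0, 0.2, -0.3]
gripper_width: -0.002
grasp_force: 0.0
```

Emit:
send_rows(
  slide=[
    [-7,-40,0],
    [-14,-80,10],
    [-22,-115,30],
    [-27,-146,60],
    [-27,-146,95],
    [-27,-146,125],
    [-27,-146,135],
    [-27,-146,135],
  ],
  roll=[0,0,0,0,0,0,0,0],
  claw=[0,0,0,0,0,0,0,0],
)

```text
t: 2.1
eef_pos: [0.4418, 0.1097, 0.0634]
tool_rot: [0.001, 0.991, -0.132, -0.003]
contact_force: [-0.5, 0.6, 0.0]
gripper_width: -0.004
grasp_force: 0.0
```

```bash
python3 w.py -132 0 65; python3 -c "
from station import bot;import cv2
cv2.imwrite('pics/s1.png',cv2.resize(bot.read_camera('side')[140:280,180:340,::-1],None,fx=4,fy=4))"
```

```text
t 2.1 eef [0.4418 0.1097 0.0634] reader mm [-163.3   -9.9   63.4] roll need 0.04 F [-0.5  0.6  0. ] g -0.004270626330797285 q [-0.06  0.35 -0.37  2.16  0.2   0.67 -2.41]
slide [31.3 -9.8 -1.8]
```

View pics/s1.png

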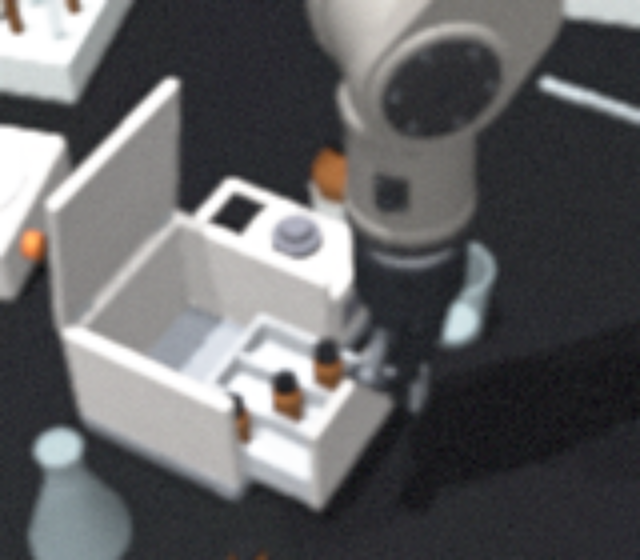

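The picture shows the fingers just in front of the tray plate, the vials standing and the beaker untouched. Pushing slowly.

Emit:
send_rows(
  slide=[
    [4,-3,-1],
    [8,-7,-2],
    [12,-10,-2],
    [15,-10,-2],
    [18,-10,-2],
    [21,-10,-2],
    [25,-10,-2],
    [29,-10,-2],
  ],
  roll=[0,0,0,0,0,0,0,0],
  claw=[0,0,0,0,0,0,0,0],
)

```text
t: 2.82
eef_pos: [0.4746, 0.1124, 0.0676]
tool_rot: [0.0, 0.991, -0.132, -0.0]
contact_force: [-1.6, 0.8, 1.0]
gripper_width: 0.003
grasp_force: 0.9
```

```bash
python3 w.py -81 0 65
```

```text
t 2.82 eef [0.4746 0.1124 0.0676] reader mm [-132.4    1.3   67.6] roll need 0.02 F [-1.6  0.8  1. ] g 0.002834573139594063 q [-0.06  0.38 -0.36  2.09  0.2   0.7  -2.39]
slide [51.4  1.3  2.5]
```

Emit:
send_rows(
  slide=[
    [4,0,0],
    [8,0,0],
    [12,0,0],
    [16,0,0],
    [20,0,0],
    [24,0,0],
    [28,0,0],
    [32,0,0],
  ],
  roll=[0,0,0,0,0,0,0,0],
  claw=[0,0,0,0,0,0,0,0],
)

```text
t: 3.48
eef_pos: [0.5057, 0.1038, 0.0674]
tool_rot: [0.0, 0.991, -0.132, -0.0]
contact_force: [-1.7, -1.3, 0.9]
gripper_width: -0.001
grasp_force: 0.9
```

Emit:
send_rows(
  slide=[
    [3,0,0],
    [6,0,0],
    [9,0,0],
    [11,0,0],
    [13,0,0],
    [14,0,0],
    [15,0,0],
    [16,0,0],
  ],
  roll=[0,0,0,0,0,0,0,0],
  claw=[0,0,0,0,0,0,0,0],
)

```text
t: 4.15
eef_pos: [0.521, 0.1, 0.0676]
tool_rot: [0.0, 0.991, -0.132, -0.0]
contact_force: [-2.2, -1.2, -0.5]
gripper_width: -0.001
grasp_force: 0.8
```

```bash
python3 w.py -81 0 65
```

```text
t 4.15 eef [0.521  0.1    0.0676] reader mm [-84.3   1.6  67.6] roll need 0.03 F [-2.2 -1.2 -0.5] g -0.0014050515116094716 q [-0.03  0.44 -0.34  2.    0.21  0.74 -2.34]
slide [3.3 1.6 2.6]
```

Emit:
send_rows(
  slide=[
    [1,0,0],
    [2,0,0],
    [3,0,0],
    [4,0,0],
    [5,0,0],
    [6,0,0],
    [6,0,0],
    [6,0,0],
  ],
  roll=[0,0,0,0,0,0,0,0],
  claw=[0,0,0,0,0,0,0,0],
)

```text
t: 4.82
eef_pos: [0.5268, 0.0984, 0.0676]
tool_rot: [0.0, 0.991, -0.132, -0.0]
contact_force: [-2.3, -1.1, 0.2]
gripper_width: 0.002
grasp_force: 1.0
```

```bash
python3 w.py -81 0 65
```

```text
t 4.82 eef [0.5268 0.0984 0.0676] reader mm [-78.4   1.5  67.6] roll need 0.02 F [-2.3 -1.1  0.2] g 0.0020754201794073945 q [-0.03  0.44 -0.34  1.98  0.21  0.75 -2.33]
slide [-2.6  1.5  2.6]
```

Still only friction force, not at the stop yet.

Emit:
send_rows(
  slide=[
    [1,0,0],
    [2,0,0],
    [3,0,0],
    [4,0,0],
    [5,0,0],
    [6,0,0],
    [6,0,0],
    [6,0,0],
  ],
  roll=[0,0,0,0,0,0,0,0],
  claw=[0,0,0,0,0,0,0,0],
)

```text
t: 5.48
eef_pos: [0.5266, 0.0984, 0.0671]
tool_rot: [0.001, 0.991, -0.131, -0.005]
contact_force: [-19.6, 2.7, 14.0]
gripper_width: 0.001
grasp_force: 9.7
```

```bash
python3 w.py -75 0 65
```

```text
t 5.48 eef [0.5266 0.0984 0.0671] reader mm [-78.5   1.5  67.1] roll need 0.15 F [-19.6   2.7  14. ] g 0.0009078002398374078 q [-0.02  0.45 -0.34  1.98  0.21  0.76 -2.32]
slide [3.5 1.5 2. ]
```

Tray is at the hard stop (19 N). Backing off, rising and going over behind the lid.

Emit:
send_rows(
  slide=[
    [-15,0,0],
    [-30,0,-10],
    [-30,0,-50],
    [-30,0,-90],
    [-30,0,-130],
    [-30,0,-170],
    [-30,0,-210],
    [-30,0,-250],
  ],
  roll=[0,0,0,0,0,0,0,0],
  claw=[0,0,0,0,0,0,0,0],
)

```text
t: 6.15
eef_pos: [0.5041, 0.1049, 0.3205]
tool_rot: [-0.0, 0.991, -0.132, 0.001]
contact_force: [0.1, 0.7, -0.1]
gripper_width: 0.006
grasp_force: 0.0
```

```bash
python3 w.py 100 0 220; python3 -c "
from station import bot;import cv2
cv2.imwrite('pics/s2.png',cv2.resize(bot.read_camera('side')[140:280,180:340,::-1],None,fx=4,fy=4))"
```

```text
t 6.15 eef [0.5041 0.1049 0.3205] reader mm [-101.9    1.9  320.5] roll need 0.04 F [ 0.1  0.7 -0.1] g 0.005830117154007852 q [ 0.03  0.14 -0.39  1.75  0.06  1.26 -2.22]
slide [201.6   2.2 101. ]
```

View pics/s2.png

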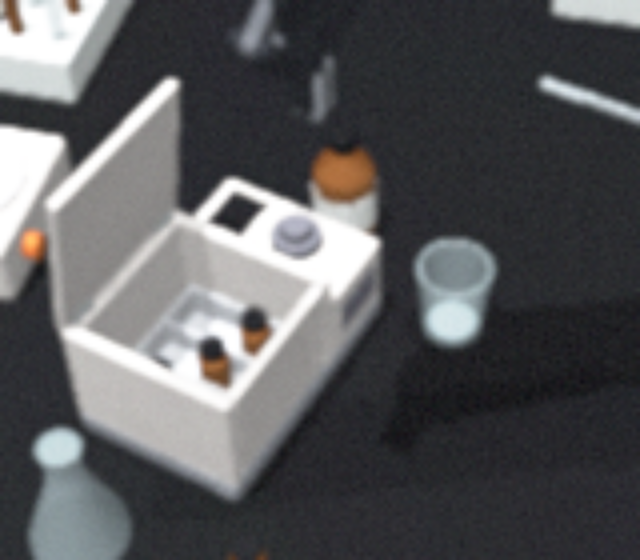

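The tray is flush with the housing at (230,450), the two visible vials stand, and the lid is unchanged.

Emit:
send_rows(
  slide=[
    [40,0,0],
    [80,0,0],
    [120,0,0],
    [160,1,0],
    [195,2,0],
    [202,2,20],
    [202,2,60],
    [202,2,100],
  ],
  roll=[0,0,0,0,0,0,0,0],
  claw=[0,0,0,0,0,0,0,0],
)

```text
t: 6.87
eef_pos: [0.7009, 0.0498, 0.2176]
tool_rot: [-0.001, 0.991, -0.133, 0.003]
contact_force: [0.3, 0.8, -0.5]
gripper_width: 0.002
grasp_force: 0.0
```

```bash
python3 w.py 72 0 225
```

```text
t 6.87 eef [0.7009 0.0498 0.2176] reader mm [102.4   0.3 217.6] roll need -0.04 F [ 0.3  0.8 -0.5] g 0.0020842982638614774 q [ 0.05  0.53 -0.31  1.45  0.17  1.19 -2.12]
slide [-30.4   0.3  -7.6]
```

Emit:
send_rows(
  slide=[
    [-8,0,-3],
    [-16,0,-6],
    [-23,0,-8],
    [-29,0,-8],
    [-34,0,-8],
    [-39,0,-8],
    [-44,0,-7.5],
    [-49,0,-6.5],
  ],
  roll=[0,0,0,0,0,0,0,0],
  claw=[0,0,0,0,0,0,0,0],
)

```text
t: 7.53
eef_pos: [0.6506, 0.0628, 0.2249]
tool_rot: [-0.0, 0.991, -0.132, 0.001]
contact_force: [-0.8, -0.2, 0.3]
gripper_width: -0.003
grasp_force: 0.0
```

```bash
python3 w.py 32 0 218;python3 w.py 13 0 207
```

```text
t 7.53 eef [0.6506 0.0628 0.2249] reader mm [ 50.5  -0.4 224.9] roll need 0.02 F [-0.8 -0.2  0.3] g -0.0031129571057315333 q [ 0.05  0.44 -0.33  1.57  0.15  1.16 -2.15]
slide [-18.5  -0.4   6.9]
t 7.53 eef [0.6506 0.0628 0.2249] reader mm [ 50.5  -0.4 224.9] roll need 0.02 F [-0.8 -0.2  0.3] g -0.0031129571057315333 q [ 0.05  0.44 -0.33  1.57  0.15  1.16 -2.15]
slide [-37.5  -0.4  17.8]
```

Emit:
send_rows(
  slide=[
    [-5,0,1.5],
    [-10,0,3],
    [-14.5,0,5],
    [-19,0,7],
    [-24,0,9.5],
    [-28.5,0,12],
    [-33,0,15],
    [-37.5,0,18],
  ],
  roll=[0,0,0,0,0,0,0,0],
  claw=[0,0,0,0,0,0,0,0],
)

```text
t: 8.2
eef_pos: [0.6141, 0.0726, 0.2057]
tool_rot: [0.0, 0.991, -0.132, -0.0]
contact_force: [-0.6, 0.3, 0.2]
gripper_width: 0.005
grasp_force: 0.0
```

```bash
python3 w.py -18 0 176; python3 -c "
from station import bot;import cv2
cv2.imwrite('pics/s3.png',cv2.resize(bot.read_camera('side')[120:280,160:340,::-1],None,fx=3.5,fy=3.5))"
```

```text
t 8.2 eef [0.6141 0.0726 0.2057] reader mm [ 12.7  -0.5 205.7] roll need 0.02 F [-0.6  0.3  0.2] g 0.0047697298938248495 q [ 0.04  0.4  -0.34  1.67  0.15  1.09 -2.18]
slide [-30.7  -0.5  29.7]
```

View pics/s3.png

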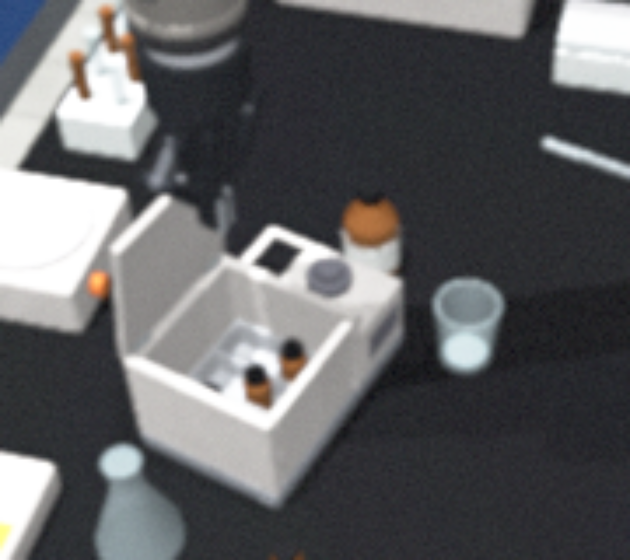

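Run:
```python
from fit import *
p=np.load('p.npy')
f=lambda P:((proj('side',P)-[160,120])*3.5).round()
print('tcp',f([.6141,.0726,.2057]))
for a in(1.44,1.2,.95,.9):print(a,[f(W(p,lid(a,y,136,8))) for y in(70,0,-70)])
cv=bot.read_camera('top');import cv2
cv2.imwrite('pics/t3.png',cv2.resize(cv[130:240,190:330,::-1],None,fx=5,fy=5))
```

```text
tcp [222. 252.]
1.44 [array([111., 248.]), array([167., 190.]), array([219., 137.])]
1.2 [array([148., 269.]), array([203., 210.]), array([254., 156.])]
0.95 [array([186., 298.]), array([239., 238.]), array([288., 182.])]
0.9 [array([193., 304.]), array([246., 244.]), array([295., 188.])]
```

View pics/t3.png

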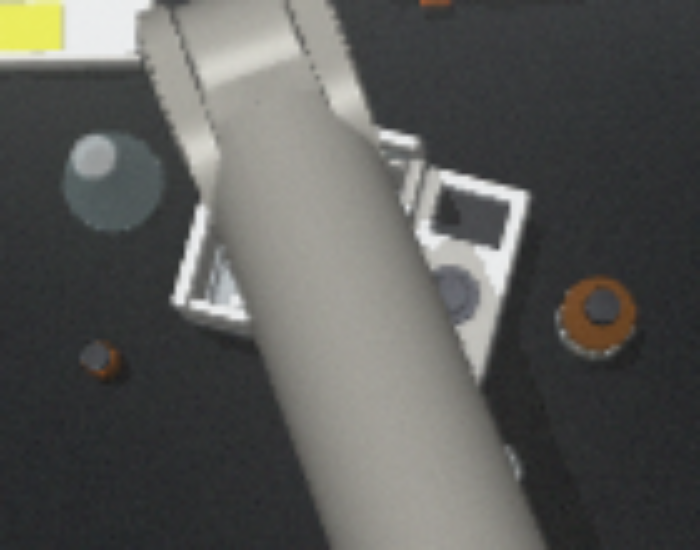

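Run:
```python
from fit import *
import cv2
s=cv2.resize(bot.read_camera('side')[130:230,180:270,::-1],(405,450),interpolation=cv2.INTER_CUBIC)
w=cv2.resize(bot.read_camera('wrist')[:,:,::-1],(390,292))
s2=cv2.resize(cv2.imread('pics/side0.png')[150:230,180:270],(390,158*1))
c=np.vstack([w,s2]);cv2.imwrite('pics/c.png',np.hstack([s,c[:450]]))
o=bot.get_obs()['eef_pos'];g=lambda P:((proj('side',P)-[180,130])*4.5).round()
print('tcp',g(o),'body',g(o+[0,0,.073]),'flange',g(o+[0,0,.2]))
```

```text
tcp [194. 279.] body [181. 189.] flange [155.   8.]
```

View pics/c.png

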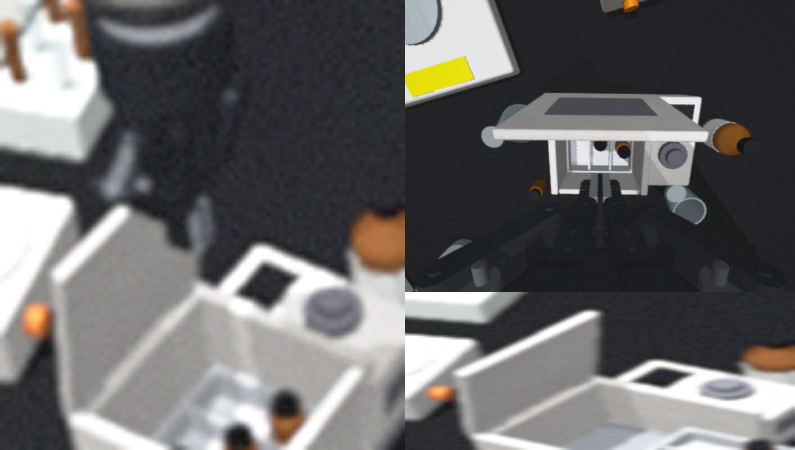

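Run:
```python
from fit import *
p=np.load('p.npy');M['wrist']=bot.camera_model('wrist')
g=lambda P:(proj('wrist',P)*[390/560,292/420]+[405,0]).round().tolist()
o=bot.get_obs()['eef_pos'];m=M['wrist']['camera_from_world']
print('tcp',g(o),'cam',-m[:3,:3].T@m[:3,3],m[2,:3])
print('key',g(W(p,[-15,-108.5,100])),'console fr',g(W(p,[-70,-144,85])),'front L',g(W(p,[-70,70,114.5])))
for a in(1.44,1.2,1.,.8,.6):print(a,'edge',g(W(p,lid(a,70,136,8))),g(W(p,lid(a,-70,136,8))),g(W(p,lid(a,70,136,0))),'hinge',g(W(p,lid(a,70,0,8))),g(W(p,lid(a,-70,0,8))))
```

```text
tcp [601.0, 170.0] cam [0.68693983 0.053758   0.38050191] [-0.27497509  0.07542363 -0.95848838]
key [675.0, 159.0] console fr [690.0, 188.0] front L [553.0, 198.0]
1.44 edge [493.0, 137.0] [709.0, 137.0] [495.0, 148.0] hinge [545.0, 97.0] [656.0, 97.0]
1.2 edge [504.0, 178.0] [698.0, 178.0] [507.0, 185.0] hinge [544.0, 98.0] [656.0, 98.0]
1.0 edge [514.0, 200.0] [687.0, 200.0] [517.0, 204.0] hinge [544.0, 98.0] [657.0, 98.0]
0.8 edge [524.0, 212.0] [677.0, 212.0] [527.0, 214.0] hinge [544.0, 99.0] [657.0, 99.0]
0.6 edge [533.0, 217.0] [668.0, 217.0] [535.0, 216.0] hinge [544.0, 100.0] [657.0, 100.0]
```

All views agree: the lid is still at 1.44 rad and the fingers are in front of it, so that sweep didn't move it. Going back over the lid to repeat it with checks at each step.

Emit:
send_rows(
  slide=[
    [0,0,-40],
    [0,0,-80],
    [0,0,-112],
    [30,0,-112],
    [65,0,-112],
    [88,0,-112],
    [88,0,-112],
    [88,0,-112],
  ],
  roll=[0,0,0,0,0,0,0,0],
  claw=[0,0,0,0,0,0,0,0],
)

```text
t: 9.07
eef_pos: [0.7003, 0.0487, 0.3172]
tool_rot: [0.0, 0.991, -0.133, -0.0]
contact_force: [0.2, -0.4, 0.2]
gripper_width: -0.0
grasp_force: 0.0
```

Emit:
send_rows(
  slide=[
    [0,0,25],
    [0,0,50],
    [0,0,75],
    [0,0,100],
    [0,0,108],
    [0,0,108],
    [0,0,108],
    [0,0,108],
  ],
  roll=[0,0,0,0,0,0,0,0],
  claw=[0,0,0,0,0,0,0,0],
)

```text
t: 9.73
eef_pos: [0.7005, 0.0499, 0.2124]
tool_rot: [-0.0, 0.991, -0.132, 0.002]
contact_force: [-0.5, -0.2, 1.1]
gripper_width: -0.002
grasp_force: 0.0
```

```bash
cat > la.py <<'E'
# estimate lid angle: match the left third of lid in the side view by polygon contrast
from fit import *
import cv2
p=np.load('p.npy')
a=cv2.imread('pics/side0.png').astype(float)
b=bot.read_camera('side')[:,:,::-1].astype(float)
print('side lid diff',abs(a-b)[180:225,190:206].mean().round(1))
M['wrist']=bot.camera_model('wrist');w=cv2.cvtColor(bot.read_camera('wrist'),cv2.COLOR_RGB2GRAY)
# grey profile across free edge at y=+55: for each angle sample just inside / outside of the free end on outer face
best=[]
for th in np.arange(0,1.76,.02):
    e=0
    for y in(-60,-50,50,60):
        v=[]
        for s in(128,144):
            u,r=proj('wrist',W(p,lid(th,y,s,8)));u,r=int(round(u)),int(round(r))
            v.append(float(w[r,u]) if 0<=u<560 and 0<=r<420 else 0)
        e+=v[0]-v[1]
    best.append((e,round(th,2)))
print('wrist lid cand',sorted(best)[::-1][:4])
E
python3 w.py 70 0 210; python3 la.py
```

```text
t 9.73 eef [0.7005 0.0499 0.2124] reader mm [102.    0.3 212.4] roll need 0.03 F [-0.5 -0.2  1.1] g -0.001896733761384738 q [ 0.05  0.53 -0.31  1.45  0.17  1.18 -2.12]
slide [-32.    0.3   2.3]
side lid diff 6.3
wrist lid cand [(324.0, np.float64(1.38)), (277.0, np.float64(1.36)), (237.0, np.float64(1.66)), (225.0, np.float64(1.4))]
```

Emit:
send_rows(
  slide=[
    [-7,0,-3],
    [-14,0,-6],
    [-21,0,-8],
    [-27,0,-8],
    [-32,0,-8],
    [-37,0,-8],
    [-41,0,-8],
    [-44,0,-8],
  ],
  roll=[0,0,0,0,0,0,0,0],
  claw=[0,0,0,0,0,0,0,0],
)

```text
t: 10.5
eef_pos: [0.6567, 0.061, 0.2182]
tool_rot: [0.0, 0.991, -0.132, 0.0]
contact_force: [1.4, 0.7, 0.5]
gripper_width: 0.0
grasp_force: 0.4
```

```bash
python3 w.py 70 0 210; python3 la.py; python3 -c "
from station import bot;import cv2,numpy as np
s=cv2.resize(bot.read_camera('side')[130:230,180:270,::-1],(405,450),interpolation=cv2.INTER_CUBIC)
w=cv2.resize(bot.read_camera('wrist')[:,:,::-1],(390,450))
cv2.imwrite('pics/d.png',np.hstack([s,w]))"
```

```text
t 10.5 eef [0.6567 0.061  0.2182] reader mm [ 56.8  -0.5 218.2] roll need 0.02 F [1.4 0.7 0.5] g 0.00024923137665101267 q [ 0.05  0.46 -0.33  1.56  0.16  1.15 -2.15]
slide [13.2 -0.5  8.2]
side lid diff 31.4
wrist lid cand [(593.0, np.float64(1.3)), (539.0, np.float64(1.32)), (384.0, np.float64(1.34)), (313.0, np.float64(1.28))]
```

This time there is contact: 1.4 N, and the lid has moved to about 1.30 rad. Continuing along the arc.

Emit:
send_rows(
  slide=[
    [-4,0,0.7],
    [-8,0,1.5],
    [-12,0,2.6],
    [-16,0,4],
    [-20,0,5.5],
    [-24,0,7.2],
    [-28,0,9.2],
    [-32,0,11.5],
  ],
  roll=[0,0,0,0,0,0,0,0],
  claw=[0,0,0,0,0,0,0,0],
)

```text
t: 11.37
eef_pos: [0.6258, 0.0696, 0.2065]
tool_rot: [-0.0, 0.991, -0.132, 0.0]
contact_force: [1.2, -0.3, 0.4]
gripper_width: -0.002
grasp_force: 0.5
```

```bash
python3 w.py 1.4 0 188.5; python3 la.py
```

```text
t 11.37 eef [0.6258 0.0696 0.2065] reader mm [ 24.8  -0.3 206.5] roll need 0.03 F [ 1.2 -0.3  0.4] g -0.0022828089592168144 q [ 0.04  0.42 -0.34  1.64  0.15  1.1  -2.17]
slide [-23.4  -0.3  18. ]
side lid diff 59.3
wrist lid cand [(639.0, np.float64(1.04)), (596.0, np.float64(1.02)), (592.0, np.float64(1.06)), (556.0, np.float64(1.0))]
```

Emit:
send_rows(
  slide=[
    [-4,0,2.2],
    [-7.5,0,4.5],
    [-11,0,7],
    [-14.5,0,10],
    [-17.5,0,12.7],
    [-20.5,0,15.5],
    [-23.5,0,18.5],
    [-26,0,21.5],
  ],
  roll=[0,0,0,0,0,0,0,0],
  claw=[0,0,0,0,0,0,0,0],
)

```text
t: 12.13
eef_pos: [0.6007, 0.0763, 0.1848]
tool_rot: [0.0, 0.991, -0.132, -0.0]
contact_force: [0.8, 0.4, 0.9]
gripper_width: 0.0
grasp_force: 0.4
```

```bash
python3 w.py -11.6 0 172.4; python3 la.py
```

```text
t 12.13 eef [0.6007 0.0763 0.1848] reader mm [ -1.2  -0.4 184.8] roll need 0.03 F [0.8 0.4 0.9] g 0.00040085749350972296 q [ 0.04  0.4  -0.35  1.73  0.15  1.04 -2.2 ]
slide [-10.4  -0.4  12.4]
side lid diff 67.1
wrist lid cand [(596.0, np.float64(0.76)), (588.0, np.float64(0.78)), (586.0, np.float64(0.88)), (586.0, np.float64(0.82))]
```

Following well. Next to about 0.35 rad.

Emit:
send_rows(
  slide=[
    [-2.5,0,3],
    [-5,0,6],
    [-7.7,0,9.2],
    [-10.4,0,12.4],
    [-12.5,0,16],
    [-14.5,0,19.5],
    [-16.5,0,23],
    [-18,0,26.5],
  ],
  roll=[0,0,0,0,0,0,0,0],
  claw=[0,0,0,0,0,0,0,0],
)

```text
t: 12.9
eef_pos: [0.5834, 0.0809, 0.1582]
tool_rot: [0.0, 0.991, -0.132, -0.0]
contact_force: [0.3, -0.2, 0.4]
gripper_width: 0.001
grasp_force: 0.4
```

Emit:
send_rows(
  slide=[
    [-1.3,0,3],
    [-2.6,0,6],
    [-3.7,0,9],
    [-4.8,0,12],
    [-5.7,0,15],
    [-6.5,0,18],
    [-7.2,0,20.5],
    [-7.8,0,23],
  ],
  roll=[0,0,0,0,0,0,0,0],
  claw=[0,0,0,0,0,0,0,0],
)

```text
t: 13.57
eef_pos: [0.5761, 0.083, 0.1353]
tool_rot: [-0.0, 0.991, -0.132, -0.0]
contact_force: [0.4, 0.1, 1.1]
gripper_width: 0.001
grasp_force: 0.3
```

```bash
python3 w.py -28 0 124; python3 la.py
```

```text
t 13.57 eef [0.5761 0.083  0.1353] reader mm [-26.7  -0.4 135.3] roll need 0.02 F [0.4 0.1 1.1] g 0.000671353913877403 q [ 0.02  0.42 -0.35  1.83  0.17  0.92 -2.24]
slide [-1.3 -0.4 11.3]
side lid diff 74.0
wrist lid cand [(599.0, np.float64(0.06)), (594.0, np.float64(0.02)), (588.0, np.float64(0.04)), (585.0, np.float64(0.0))]
```

Emit:
send_rows(
  slide=[
    [0,0,2],
    [0,0,4],
    [-0.5,0,6],
    [-0.5,0,7.5],
    [-1,0,9],
    [-1,0,10],
    [-1,0,11],
    [-1,0,12],
  ],
  roll=[0,0,0,0,0,0,0,0],
  claw=[0,0,0,0,0,0,0,0],
)

```text
t: 14.33
eef_pos: [0.5752, 0.0832, 0.1235]
tool_rot: [0.0, 0.991, -0.132, 0.0]
contact_force: [-0.4, 1.0, 0.6]
gripper_width: 0.0
grasp_force: 0.3
```

Emit:
send_rows(
  slide=[
    [0,0,0.5],
    [0,0,1],
    [0,0,1.5],
    [0,0,2],
    [0,0,2.5],
    [0,0,3],
    [0,0,3],
    [0,0,3],
  ],
  roll=[0,0,0,0,0,0,0,0],
  claw=[0,0,0,0,0,0,0,0],
)

```text
t: 15.0
eef_pos: [0.5752, 0.0832, 0.1205]
tool_rot: [0.0, 0.991, -0.132, -0.0]
contact_force: [-0.2, 0.9, -0.5]
gripper_width: 0.004
grasp_force: 0.0
```

```bash
python3 w.py -28 0 124; python3 la.py; python3 -c "
from station import bot;import cv2,numpy as np
s=cv2.resize(bot.read_camera('side')[130:230,180:270,::-1],(405,450),interpolation=cv2.INTER_CUBIC)
w=cv2.resize(bot.read_camera('wrist')[:,:,::-1],(395,450))
cv2.imwrite('pics/e.png',np.hstack([s,w]))"
```

```text
t 15.0 eef [0.5752 0.0832 0.1205] reader mm [-27.6  -0.5 120.5] roll need 0.02 F [-0.2  0.9 -0.5] g 0.004001004249117938 q [ 0.02  0.44 -0.34  1.84  0.18  0.9  -2.25]
slide [-0.4 -0.5 -3.5]
side lid diff 74.0
wrist lid cand [(320.0, np.float64(0.02)), (313.0, np.float64(0.0)), (266.0, np.float64(0.04)), (172.0, np.float64(0.9))]
```

View pics/e.png

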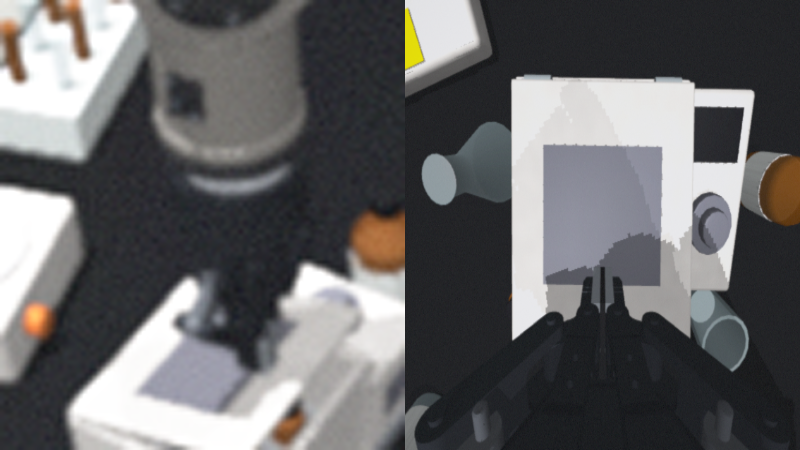

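Run:
```python
from fit import *
import cv2
p=np.load('p.npy');M['wrist']=bot.camera_model('wrist')
g=lambda P:((proj('side',P)-[180,130])*4.5).round().tolist()
h=lambda P:(proj('wrist',P)*[395/560,450/420]+[405,0]).round().tolist()
for a in(0,.03,.06,.1,.2,.3):print(a,'side',[g(W(p,lid(a,y,s,8))) for y,s in((70,136),(-70,136),(70,0),(-70,0))],'wrist R',[h(W(p,lid(a,-70,s,8))) for s in(0,70,136)],h(W(p,lid(a,70,70,8))))
print('wall',g(W(p,[-70,70,114.5])),g(W(p,[-70,-70,114.5])),'tcp',g(bot.get_obs()['eef_pos']))
for n in('s','w'):pass
img=bot.read_camera('wrist');print(img[:, :, 0].shape)
g2=cv2.cvtColor(img,cv2.COLOR_RGB2GRAY)
# measured lid left/right edges per row
for r in(80,140,200,260,300):
    row=g2[r].astype(int);print(r,'left edge composite', [405+i*395/560 for i in np.where(abs(np.diff(row))>45)[0]][:1], [round(405+i*395/560) for i in np.where(abs(np.diff(row))>20)[0]])
```

```text
0 side [[258.0, 496.0], [375.0, 344.0], [73.0, 412.0], [199.0, 271.0]] wrist R [[694.0, 93.0], [684.0, 226.0], [676.0, 327.0]] [522.0, 226.0]
0.03 side [[257.0, 492.0], [374.0, 340.0], [73.0, 412.0], [199.0, 271.0]] wrist R [[694.0, 92.0], [685.0, 226.0], [678.0, 330.0]] [521.0, 227.0]
0.06 side [[256.0, 488.0], [373.0, 335.0], [72.0, 412.0], [198.0, 271.0]] wrist R [[694.0, 92.0], [686.0, 227.0], [679.0, 334.0]] [520.0, 227.0]
0.1 side [[254.0, 482.0], [372.0, 329.0], [72.0, 412.0], [198.0, 271.0]] wrist R [[694.0, 91.0], [687.0, 228.0], [682.0, 338.0]] [519.0, 228.0]
0.2 side [[248.0, 466.0], [368.0, 313.0], [71.0, 411.0], [197.0, 271.0]] wrist R [[694.0, 90.0], [691.0, 228.0], [688.0, 349.0]] [515.0, 228.0]
0.3 side [[240.0, 450.0], [362.0, 297.0], [70.0, 411.0], [196.0, 271.0]] wrist R [[695.0, 88.0], [695.0, 227.0], [695.0, 359.0]] [511.0, 227.0]
wall [259.0, 506.0] [375.0, 354.0] tcp [262.0, 395.0]
(420, 560)
80 left edge composite [np.float64(510.0982142857143)] [510, 511, 512, 693, 694, 695]
140 left edge composite [np.float64(510.80357142857144)] [459, 511, 512, 543, 543, 661, 662, 692, 693, 693, 738, 739, 746, 746, 747]
200 left edge composite [np.float64(510.80357142857144)] [510, 511, 512, 512, 543, 543, 660, 662, 691, 692, 695, 701, 701, 710, 710, 730, 731, 737, 738, 739, 762, 763, 763, 764, 765]
260 left edge composite [np.float64(510.80357142857144)] [511, 512, 512, 543, 543, 545, 545, 584, 592, 600, 604, 605, 612, 612, 619, 620, 660, 727, 729, 729]
300 left edge composite [np.float64(510.80357142857144)] [511, 512, 512, 534, 535, 535, 536, 668, 669, 670, 689, 690, 737, 742, 743]
```

The last picture shows the lid still about 0.28 rad open: its free edge is at (245,450), a vial is visible under it, and the wrist view agrees. So contact was lost late in the sweep. Lifting straight up gently and checking the angle.

Emit:
send_rows(
  slide=[
    [0,0,-6],
    [0,0,-14],
    [0,0,-22],
    [0,0,-30],
    [0,0,-38],
    [0,0,-46],
    [0,0,-54],
    [0,0,-60],
  ],
  roll=[0,0,0,0,0,0,0,0],
  claw=[0,0,0,0,0,0,0,0],
)

```text
t: 15.92
eef_pos: [0.5755, 0.0833, 0.1819]
tool_rot: [-0.0, 0.991, -0.132, 0.001]
contact_force: [-0.8, 0.2, -0.3]
gripper_width: -0.001
grasp_force: 0.0
```

```bash
cat > lb.py <<'E'
# lid angle from the lid's left edge line (y=+70) in the wrist view, dark bench beside it
from fit import *
import cv2
p=np.load('p.npy');M['wrist']=bot.camera_model('wrist');im=bot.read_camera('wrist')
g=cv2.GaussianBlur(cv2.cvtColor(im,cv2.COLOR_RGB2GRAY),(3,3),0).astype(np.float32)
def samp(P):
    u=np.array([proj('wrist',q) for q in P],np.float32);ok=(u>2).all(1)&(u[:,0]<557)&(u[:,1]<417)
    return cv2.remap(g,u[:,0],u[:,1],cv2.INTER_LINEAR).ravel()[ok]
S=np.arange(20,134,3.)
sc=[]
for th in np.arange(-.06,1.6,.02):
    e=0
    for t in (1,):
        i=samp([W(p,lid(th,68,s,8)) for s in S]);o=samp([W(p,lid(th,73,s,8)) for s in S])
        n=min(len(i),len(o));e=(i[:n]-o[:n]).mean() if n>8 else -99
    sc.append((round(float(e),1),round(th,2)))
print('lid edge fit',sorted(sc)[::-1][:4])
cv2.imwrite('pics/w_last.png',im[:,:,::-1])
E
python3 w.py; python3 lb.py
```

```text
t 15.92 eef [0.5755 0.0833 0.1819] reader mm [-27.3  -0.3 181.9] roll need 0.01 F [-0.8  0.2 -0.3] g -0.0005116344942429984 q [ 0.03  0.37 -0.36  1.79  0.15  1.01 -2.22]
lid edge fit [(180.8, np.float64(0.28)), (179.5, np.float64(0.26)), (178.4, np.float64(0.3)), (173.5, np.float64(0.32))]
```

Lid at 0.28 rad, unaffected by the lift. Pressing again nearer its free end, in short checked steps.

Emit:
send_rows(
  slide=[
    [-12,0,0],
    [-23,0,0],
    [-23,0,8],
    [-23,0,15],
    [-23,0,20],
    [-23,0,24],
    [-23,0,28],
    [-23,0,32],
  ],
  roll=[0,0,0,0,0,0,0,0],
  claw=[0,0,0,0,0,0,0,0],
)

```text
t: 16.63
eef_pos: [0.5532, 0.0891, 0.1479]
tool_rot: [0.0, 0.991, -0.132, -0.0]
contact_force: [-0.5, 0.7, -0.4]
gripper_width: 0.001
grasp_force: 0.0
```

```bash
python3 w.py; python3 lb.py
```

```text
t 16.63 eef [0.5532 0.0891 0.1479] reader mm [-50.4  -0.5 147.9] roll need 0.0 F [-0.5  0.7 -0.4] g 0.001301281501924973 q [ 0.02  0.37 -0.36  1.87  0.16  0.93 -2.25]
lid edge fit [(177.3, np.float64(0.26)), (176.0, np.float64(0.28)), (173.5, np.float64(0.3)), (172.1, np.float64(0.24))]
```

The fingertip evidence fits one explanation: the real tips sit about 30 mm above the reported TCP. The first sweep passed over the edge, the second just caught it, and the final press stopped at the lid face. Continuing down with that offset.

Emit:
send_rows(
  slide=[
    [0,0,4],
    [0,0,8],
    [0,0,12],
    [0,0,16],
    [0,0,20],
    [0,0,24],
    [0,0,28],
    [0,0,32],
  ],
  roll=[0,0,0,0,0,0,0,0],
  claw=[0,0,0,0,0,0,0,0],
)

```text
t: 17.35
eef_pos: [0.553, 0.0893, 0.1163]
tool_rot: [-0.0, 0.991, -0.132, 0.0]
contact_force: [-0.2, -0.6, 0.7]
gripper_width: -0.001
grasp_force: 0.3
```

```bash
python3 w.py; python3 lb.py
```

```text
t 17.35 eef [0.553  0.0893 0.1163] reader mm [-50.6  -0.4 116.3] roll need 0.02 F [-0.2 -0.6  0.7] g -0.00144759856337488 q [ 0.01  0.41 -0.35  1.89  0.18  0.87 -2.27]
lid edge fit [(173.4, np.float64(0.18)), (172.2, np.float64(0.2)), (171.0, np.float64(0.22)), (163.4, np.float64(0.16))]
```

Confirmed: the lid is now at 0.19 rad. Continuing gently.

Emit:
send_rows(
  slide=[
    [0,0,3],
    [0,0,6],
    [0,0,9],
    [0,0,11.5],
    [0,0,14],
    [0,0,16],
    [0,0,17.5],
    [0,0,19],
  ],
  roll=[0,0,0,0,0,0,0,0],
  claw=[0,0,0,0,0,0,0,0],
)

```text
t: 18.07
eef_pos: [0.553, 0.0892, 0.0974]
tool_rot: [0.0, 0.991, -0.132, -0.0]
contact_force: [-0.7, 0.1, 1.1]
gripper_width: -0.004
grasp_force: 0.2
```

Emit:
send_rows(
  slide=[
    [0,0,1],
    [0,0,2],
    [0,0,3],
    [0,0,4],
    [0,0,5],
    [0,0,6],
    [0,0,6],
    [0,0,6],
  ],
  roll=[0,0,0,0,0,0,0,0],
  claw=[0,0,0,0,0,0,0,0],
)

```text
t: 18.73
eef_pos: [0.5531, 0.0893, 0.0932]
tool_rot: [0.0, 0.991, -0.132, 0.0]
contact_force: [-6.2, -1.3, 15.0]
gripper_width: 0.0
grasp_force: 7.2
```

```bash
python3 w.py; python3 lb.py
```

```text
t 18.73 eef [0.5531 0.0893 0.0932] reader mm [-50.5  -0.4  93.2] roll need 0.01 F [-6.2 -1.3 15. ] g 0.00013062581615864825 q [-0.    0.44 -0.34  1.91  0.2   0.82 -2.28]
lid edge fit [(169.7, np.float64(0.0)), (168.2, np.float64(0.02)), (164.6, np.float64(-0.02)), (159.8, np.float64(0.04))]
```

Lid is at its stop (15 N, angle 0). Lifting and moving above the key.

Emit:
send_rows(
  slide=[
    [0,0,-15],
    [0,0,-45],
    [0,0,-65],
    [10,35,-65],
    [22,70,-65],
    [35.5,108,-65],
    [35.5,108,-65],
    [35.5,108,-65],
  ],
  roll=[0,0,0,0,0,0,0,0],
  claw=[0,0,0,0,0,0,0,0],
)

```text
t: 19.45
eef_pos: [0.5589, -0.0279, 0.1565]
tool_rot: [0.001, 0.991, -0.135, 0.0]
contact_force: [-0.8, 0.4, 0.3]
gripper_width: -0.0
grasp_force: 0.0
```

```bash
python3 w.py -15 -108.5 80; python3 lb.py
python3 - <<'E'
from fit import *
import cv2
# key height: key centre by circle search in two views (wrist now, top0 pick) -> least squares
p=np.load('p.npy');M['wrist']=bot.camera_model('wrist')
g=cv2.cvtColor(cv2.imread('pics/w_last.png'),cv2.COLOR_BGR2GRAY)
for z in(95,100,105):print(z,proj('wrist',W(p,[-15,-108.5,z])).round(1))
u=proj('wrist',W(p,[-15,-108.5,100])).round().astype(int)
print(cv2.HoughCircles(g,cv2.HOUGH_GRADIENT,1,5,param1=80,param2=12,minRadius=8,maxRadius=50)[0][:12] if 1 else 0)
E
```

```text
t 19.45 eef [ 0.5589 -0.0279  0.1565] reader mm [ -14.2 -111.9  156.5] roll need -0.33 F [-0.8  0.4  0.3] g -0.00021154003853176634 q [ 0.19  0.36 -0.32  1.86  0.14  0.94 -2.03]
slide [-0.9 -3.5 76.5]
lid edge fit [(173.2, np.float64(0.02)), (166.8, np.float64(0.0)), (130.5, np.float64(0.04)), (97.1, np.float64(-0.02))]
95 [280.1 215.8]
100 [280.1 217.6]
105 [280.1 219.5]
[[274.5 211.5  24.3]
 [373.5 178.5  27.1]
 [386.5 186.5  30.3]
 [268.5 170.5  49.4]
 [261.5 151.5  44.9]
 [268.5 154.5  49.4]
 [279.5 236.5  46. ]
 [259.5 233.5  37.2]
 [268.5 240.5  33.8]
 [262.5 160.5  43.8]
 [376.5 182.5  32.1]
 [190.5 143.5  40.5]]
```

Emit:
send_rows(
  slide=[
    [0,0,20],
    [0,0,40],
    [0,0,60],
    [0,0,72],
    [0,0,76],
    [0,0,76],
    [0,0,76],
    [0,0,76],
  ],
  roll=[0,0,0,0,0,0,0,0],
  claw=[0,0,0,0,0,0,0,0],
)

```text
t: 20.17
eef_pos: [0.56, -0.0239, 0.0817]
tool_rot: [-0.0, 0.991, -0.132, 0.001]
contact_force: [0.7, 0.4, -0.2]
gripper_width: 0.002
grasp_force: 0.0
```

```bash
python3 w.py -15 -108.5 62
```

```text
t 20.17 eef [ 0.56   -0.0239  0.0817] reader mm [ -14.2 -107.8   81.7] roll need 0.04 F [ 0.7  0.4 -0.2] g 0.001831382425674154 q [ 0.17  0.45 -0.3   1.92  0.18  0.79 -2.07]
slide [-0.8  0.7 19.7]
```

Centred over the key. Pressing down in small steps.

Emit:
send_rows(
  slide=[
    [-0.5,0.5,2],
    [-0.5,0.5,4],
    [-0.5,0.5,6],
    [-0.5,0.5,8],
    [-0.5,0.5,10],
    [-0.5,0.5,11],
    [-0.5,0.5,12],
    [-0.5,0.5,12],
  ],
  roll=[0,0,0,0,0,0,0,0],
  claw=[0,0,0,0,0,0,0,0],
)

```text
t: 20.83
eef_pos: [0.5589, -0.0247, 0.0702]
tool_rot: [0.0, 0.991, -0.132, 0.0]
contact_force: [-5.1, -0.3, 16.8]
gripper_width: -0.002
grasp_force: 8.0
```

Emit:
send_rows(
  slide=[
    [0,0,0.5],
    [0,0,1],
    [0,0,1],
    [0,0,1],
    [0,0,-1],
    [0,0,-2],
    [0,0,-3],
    [0,0,-4],
  ],
  roll=[0,0,0,0,0,0,0,0],
  claw=[0,0,0,0,0,0,0,0],
)

```text
t: 21.5
eef_pos: [0.5588, -0.0248, 0.0729]
tool_rot: [-0.0, 0.991, -0.132, 0.0]
contact_force: [-0.3, -0.1, 3.4]
gripper_width: -0.003
grasp_force: 1.7
```

At 2.7 mm above the bottom the force is 3.4 N, which is the key's spring, so the key was fully down. Retreating.

Emit:
send_rows(
  slide=[
    [0,0,-5],
    [0,0,-15],
    [0,0,-40],
    [0,0,-75],
    [0,0,-110],
    [0,0,-140],
    [0,0,-140],
    [0,0,-140],
  ],
  roll=[0,0,0,0,0,0,0,0],
  claw=[0,0,0,0,0,0,0,0],
)

```text
t: 22.17
eef_pos: [0.5592, -0.0245, 0.2148]
tool_rot: [-0.0, 0.991, -0.132, 0.002]
contact_force: [-1.1, 0.0, -0.5]
gripper_width: -0.001
grasp_force: 0.0
```

```bash
python3 w.py; python3 lb.py
python3 - <<'E'
import cv2,numpy as np
from fit import *
p=np.load('p.npy');a=cv2.imread('pics/side0.png').astype(float);b=bot.read_camera('side')[:,:,::-1].astype(float)
def d(P,n='side'):
    u,v=proj(n,P).round().astype(int);return abs(a-b)[v-4:v+5,u-4:u+5].mean().round(1)
print('spare',d([.527,.221,.03]),'beaker',d([.437,-.042,.05]),'flask',d([.657,.214,.04]),'amber',d([.549,-.127,.09]))
# tray front plate face: brightness just in front of / at housing front top
for x in(-66,-68,-70,-72,-75,-80,-90):
    v=[];
    for y in(-20,0,20):
        u=proj('side',W(p,[x,y,113]));v.append(int(b[int(round(u[1])),int(round(u[0]))].mean()))
    print(x,v,end=' ')
E
```

```text
t 22.17 eef [ 0.5592 -0.0245  0.2148] reader mm [ -14.8 -108.5  214.8] roll need 0.02 F [-1.1  0.  -0.5] g -0.001410762812086926 q [ 0.2   0.29 -0.33  1.8   0.11  1.06 -2.  ]
lid edge fit [(169.6, np.float64(0.0)), (167.7, np.float64(0.02)), (137.1, np.float64(-0.02)), (133.6, np.float64(0.04))]
spare 3.1 beaker 3.6 flask 2.3 amber 4.0
-66 [186, 164, 163] -68 [164, 164, 148] -70 [149, 148, 148] -72 [145, 142, 144] -75 [143, 141, 143] -80 [140, 143, 144] -90 [152, 141, 144]
```

```bash
python3 -c "
from station import bot
print(bot.hand_in())"
```

```text
the job is handed in; nothing more can be done
None
```

The job is handed in at about 22 s: the tray went home to its stop, the lid shut gently on a second try after the first sweep missed it, and the start key went fully down and was released. The neighbouring bench items I checked were unmoved, but I could see only two of the three vials standing, just after the tray push.

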